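# Lock the tablet counter's hopper with its ratchet handle

## Task

Lock the clear hopper onto the tablet counting machine: flip the orange direction tab on the ratchet handle over to the tightening side, then swing the handle back and forth so that the hopper turns clockwise (seen from above) until its red lug is pressed snug against the screw of the blue stop (about 13 N of push at the black handle knob), without over-tightening it. Drive the hopper only through the handle, leave the tab on the tightening side, let go, and leave the tub, scoop and pill popper where they are.

Things in the scene. Friction and masses are not known exactly. Their poses are not given: they have to be found in the camera images.
- machine: beige tablet counting machine, fixed, box 280 x 200 x 120 mm high (from 160 mm behind to 120 mm ahead of the hopper axis along its x). Origin: on the counter under the vertical hopper axis, about which hopper, collar and handle turn. x: middle direction of the ratchet handle's swing, z up. Black speed knob (not used) on the deck near a rear corner.
- collar: clear hopper, 90 mm across, top 221 mm above counter, one piece with a toothed collar (24 teeth). Origin on the hopper axis 136 mm above counter; x points through its red lug (12 mm wide, out to 58 mm from the axis, 121-135 mm above counter). Tightens clockwise from above, friction 0.35 N m, stays where left; 1.3 to 2.3 rad to go at the start, several strokes.
- stop: blue block on the deck, 38 to 58 mm from the hopper axis, with a round-nosed steel set screw standing 1 to 11 mm out of its face (adjusted differently each run, not measured): the lug meets the screw, rigidly, 0.02 to 0.23 rad before the collar's x axis would coincide with the stop's x axis, to be found by feel. Origin on the hopper axis 136 mm above the counter; its angle varies too.
- handle (a joint): steel ratchet handle's angle about the hopper axis, rad, counter-clockwise from above positive, 0 along the machine's x; hard ends -0.6 and 0.6; friction 0.35 N m, stays where left. Tab on tightening side: carries the collar when swung clockwise (after up to 15 degrees of lost motion), clicks back freely counter-clockwise. Handle plus collar take about 5 N at the knob.
- knob (a point): centre of the top face of the upright round black knob at the handle's end, 140 mm from the hopper axis, 20 mm diameter, 47 mm tall, top 207 mm above the counter, standing on the bar (22 mm wide, top 160 mm above counter). It does not spin. Snug is a steady clockwise push of 12 to 15 N here, square to the handle; above about 18 N is over-tightened.
- tab (a joint): angle of the orange direction tab against the handle, rad, counter-clockwise from above positive; -0.42 tightening side, +0.42 loosening side (hard ends); starts on the loosening side. Stays where left (friction 0.065 N m, about 2 N at its post, less than moves the handle).
- tab_tip (a point): centre of the top face of the tab's upright orange post, 10 mm diameter, from 168 to 193 mm above the counter. It turns at 36 mm radius about a pivot on the handle's centre line 52 mm from the hopper axis: about 87 mm from that axis, 15 mm to the counter-clockwise side of the centre line when loosening, 15 mm to the clockwise side when tightening.
- tub: squat white tub, 90 mm diameter, 60 mm tall, loose on the counter; origin centre of its underside. Bystander.
- scoop: stainless pill scoop, 165 mm long, loose on the counter; origin on the underside where the bowl meets the handle. Bystander.
- popper: yellow plastic pet pill popper, 180 mm long, lying loose on the counter; origin on the underside near its middle. Bystander.

How it is judged (in metres and radians):
On the way, in this order (a step that is already met when the one before it is completed fails the run):
1. the direction tab is flipped over to the tightening side (below -0.25 rad) (value of joint tab below -0.25 rad), for 0.1 s.
2. the lug is pressed snug against the stop's screw: at least 18 N at the lug for 0.2 s, tab still on the tightening side (contact force between collar and stop above 18 N and value of joint tab below -0.25 rad), for 0.2 s.
At the end, for the whole second after the job is handed in: The red lug has been pressed on the blue stop's screw with at least 18 N at the lug and stays there (collar within 0.25 rad of the stop's x axis), the tab is on the tightening side (below -0.25 rad), hopper and handle are at rest and let go (angle between the x axis of collar and the x axis of stop, either way round below 0.25 rad and value of joint tab below -0.25 rad and angular speed of collar below 0.05 rad/s and velocity of joint handle between -0.05 and 0.05 rad/s); the robot touches nothing.
It fails at once if the lug is over-tightened: more than 55 N between lug and stop (contact force between collar and stop above 55 N).
It fails at once if the robot pushes the hopper or its collar directly (more than 3 N) (contact force between any of the arm, the fingers and collar above 3 N).
It fails at once if the tub, scoop or pill popper is moved more than 30 mm (distance of any of tub, scoop, popper from where it was at the start of the episode above 0.03 m).
It also fails if it takes over 72 s, if anything falls off the work surface, if the arm or the gripper's body presses on something with over 40 N, if the wrist force passes 120 N, or if a joint passes its speed limit or range.

## Robot

A 6-joint arm with a two-finger parallel gripper is mounted at the origin on the work surface. World frame = base frame: x ahead of the robot, y to its left, z up, the work surface at z = 0. Lengths are in mm, angles in rad, forces in N, time in s.
With the tool pointing down it reaches from about 325 to 875 mm from the base axis. Payload 4.4 kg.
Tool frame: the origin (TCP) lies on the centre line of the jaws, within the pads' length; the fingertips stand ahead of it and the grasp point (between the pads) lies 6 mm ahead of it (ctrl.tcp_to_tips is the z of the fingertips in the tool frame, in mm); z points along the fingers, y is the line along which they close (so a half turn about z gives the same grasp; the last joint's range is limited). The gripper opens to 85 mm and grips with 20 to 120 N. Pads are 22 mm wide; open, the fingers measure 114 mm over their backs; the gripper's body (76 mm by 85 mm) begins 54 mm behind the grasp point. The pads swing forward as they close: fully open they stand 13 mm farther back than shut.
Start: joints at [-1.31, 0.207, 1.542, -0, 1.393, -0.15], TCP at [230.137, -526.939, 256.282] pointing down, gripper open.
Joint ranges: [-2.73, 2.73], [-0.86, 2.22], [0.23, 2.46], [-1.11, 4.25], [0.08, 2.63], [-2.82, 2.82]. Speed limits (rad/s): [2.79, 2.79, 3.14, 3.14, 3.14, 3.14].

## Interface

Orientations are given as a 3x3 rotation matrix whose columns are the frame's x, y, z axes.
In Python, from plant import ctrl, sensors, optics gives the robot as it stands. Calls block until the motion is done:
- ctrl.move_ptp(position, orientation): joint-space move of the TCP to a pose.
- ctrl.move_l(position, rot=None, vel=150, threshold=None): straight line of the TCP; rot=None keeps the orientation; vel is the mean speed in mm/s. With threshold (N) it stops when the force on the tool has changed by that much, and returns True; else False.
- ctrl.set_joints(angles): joint-space move.
- ctrl.gripper_to(opening, force=None): finger opening in mm; force is the grip in N (None keeps the last); returns when the fingers have stopped.
- ctrl.hold(seconds).
- ctrl.solve_ik(position, orientation): joint angles nearest the present ones, or None.
- sensors.read_state(): the state.
- optics.grab_frame(name): name is "side" or "top" or "wrist"; returns (picture, depth): 420x560x3 uint8, red, green, blue; 420x560 float32, mm along the optical axis (not along the pixel's ray), 0 where there is no reading.
- optics.camera_params(name): a dict with "mtx" (3x3 intrinsics, pixels), "k1" (the pictures are not rectified: a ray, as slopes to the right and down, at radius r is drawn at 1 + k1 r^2 times it, then the intrinsics apply), "R" (3x3) and "t" (3): a world point X has camera coordinates R X + t; the wrist camera has in their place "T_tool_cam" (4x4, takes a point from camera to tool coordinates, whose origin is the TCP and whose axes are the flange's). Camera axes: x right, y down, z forward; pixel columns grow to the right and rows downward; lengths in mm; the calibration is good to about 2 mm. A picture is of the moment at which its call begins: read the wrist's pose just before it. camera_params takes no time and is no camera call.
A pose or a line that the arm cannot do raises ctrl.MotionError and nothing moves.
- ctrl.finish_job(): hands the job in; it is judged then, once.
The state is a dict: "t": time; "q": joint angles; "qvel": joint speeds; "tau": joint torques, N m; "eef_pos": TCP position; "eef_rot": TCP orientation; "force": force on the tool from outside, world axes, zero at the start; "wrist_torque": the same for the moment, N m; "grip_width": finger opening in mm; "grasp_force": force on a finger pad.
Only numpy, scipy, OpenCV 4.12 (cv2) and the standard library are available. Lean on these libraries where they do the work, as an engineer would, in place of code of your own. Each camera call takes 0.05 s, during which the arm holds its last target. There are 200 camera calls.

## Working session

There is one attempt and no reset: what is moved stays moved. The work goes in short steps, each a Python script; the robot and the scene stay as the last script left them, time stands still between calls to the robot, and variables do not carry over. Pictures are saved under pics/ and viewed, at most 10 in all, crops included, and the job is handed in when it is done.

```bash
ls; mkdir -p pics; python3 - <<'E'
from plant import ctrl, sensors, optics
import cv2,numpy as np
for n in("top","side"):
    p,d=optics.grab_frame(n); cv2.imwrite(f"pics/{n}0.png",p[:,:,::-1]); np.save(f"pics/{n}0.npy",d)
    print(n,{k:np.round(v,3).tolist() for k,v in optics.camera_params(n).items()})
print(sensors.read_state()['t'],ctrl.tcp_to_tips)
E
```

```text
pics
top {'mtx': [[501.126, 0.0, 271.406], [0.0, 501.126, 204.707], [0.0, 0.0, 1.0]], 'k1': -0.134, 'R': [[-0.002, -0.999, 0.035], [-0.989, -0.003, -0.149], [0.149, -0.035, -0.988]], 't': [-11.209, 517.536, 1143.178]}
side {'mtx': [[431.961, 0.0, 285.669], [0.0, 431.961, 207.929], [0.0, 0.0, 1.0]], 'k1': 0.038, 'R': [[-0.846, -0.533, 0.019], [-0.35, 0.529, -0.773], [0.402, -0.661, -0.634]], 't': [432.24, 282.266, 826.506]}
0.1 25.0
```

View pics/top0.png

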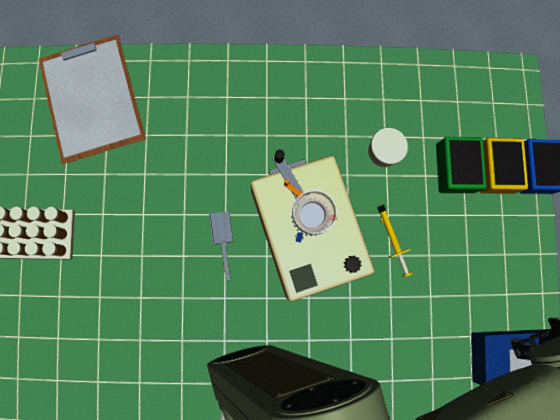

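View pics/side0.png

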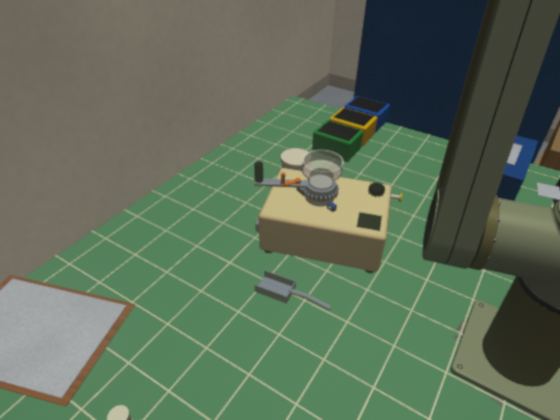

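The top view shows the hopper at (314,213), knob (280,156), orange tab (293,188), blue stop (299,237) and red lug (333,217). The tub is at (389,146), scoop (222,228) and popper (393,240). The side view agrees, with the knob standing at (259,172).

```bash
cat > h.py <<'E'
from plant import ctrl, sensors, optics
import cv2,numpy as np
def ray(n,uv):
    c=optics.camera_params(n); K=np.array(c['mtx']); R=np.array(c['R']); t=np.array(c['t'])
    d=np.array([c['k1'],0,0,0,0],float)
    p=cv2.undistortPoints(np.array(uv,float).reshape(-1,1,2),K,d).reshape(-1,2)
    return -R.T@t, np.c_[p,np.ones(len(p))]@R
def onz(n,uv,z):
    o,d=ray(n,uv); z=np.broadcast_to(z,len(d)); return o+d*((z-o[2])/d[:,2])[:,None]
def two(u1,u2,n1="top",n2="side"):
    a,d=ray(n1,[u1]); b,e=ray(n2,[u2]); d=d[0];e=e[0]
    s=np.linalg.lstsq(np.c_[d,-e],b-a,rcond=None)[0]
    p,q=a+d*s[0],b+e*s[1]; return (p+q)/2,np.linalg.norm(p-q)
def blobs(m,amin=8):
    k,l,s,c=cv2.connectedComponentsWithStats(m.astype(np.uint8),connectivity=8)
    return [(c[i].round(1).tolist(),s[i].tolist()) for i in range(1,k) if s[i][4]>=amin]
def hsv(p): return cv2.cvtColor(np.ascontiguousarray(p),cv2.COLOR_RGB2HSV)
E
python3 - <<'E'
from h import *
np.set_printoptions(suppress=True,precision=1)
for n,(x0,y0,x1,y1) in (("top",(235,140,385,310)),("side",(240,140,400,270))):
    p=cv2.imread(f"pics/{n}0.png")[:,:,::-1]; H=hsv(p)
    R=np.zeros(p.shape[:2],bool); R[y0:y1,x0:x1]=1
    h,s,v=[H[...,i] for i in range(3)]
    print(n,"red",blobs(R&((h<4)|(h>174))&(s>110)&(v>90),4))
    print("orange",blobs(R&(h>=5)&(h<14)&(s>170)&(v>100)))
    print("blue",blobs(R&(h>105)&(h<128)&(s>110)))
    print("black",blobs(R&(v<50)))
    cv2.imwrite(f"pics/c_{n}.png",cv2.resize(p[y0:y1,x0:x1,::-1],None,fx=3.4,fy=3.4,interpolation=cv2.INTER_CUBIC))
    if n=="top":
        m=(R&(h>18)&(h<35)&(s>25)&(s<140)&(v>170)).astype(np.uint8)
        m=cv2.morphologyEx(m,cv2.MORPH_OPEN,np.ones((3,3)))
        c=max(cv2.findContours(m,0,2)[0],key=cv2.contourArea); hull=cv2.convexHull(c)[:,0]
        P=onz("top",hull,120)[:,:2].astype(np.float32); r=cv2.minAreaRect(P);print("deck",r)
        print(cv2.boxPoints(r))
print("knob",onz("top",[(280,155)],207))
E
```

```text
top red []
orange []
blue [([299.0, 236.9], [296, 233, 7, 9, 44])]
black [([370.0, 148.4], [369, 145, 3, 7, 9]), ([279.0, 156.1], [275, 150, 9, 13, 96]), ([372.9, 156.3], [370, 153, 8, 8, 17]), ([381.2, 208.2], [378, 205, 7, 7, 38]), ([352.2, 263.6], [344, 256, 17, 16, 187])]
deck ((512.9143676757812, -122.52253723144531), (65.77220916748047, 20.208669662475586), 49.77529525756836)
[[ 484.  -141.1]
 [ 499.4 -154.2]
 [ 541.9 -103.9]
 [ 526.4  -90.9]]
side red []
orange [([291.2, 181.7], [282, 179, 18, 6, 41])]
blue [([331.5, 204.2], [329, 203, 6, 4, 10])]
black [([376.2, 189.4], [370, 184, 13, 11, 107])]
knob [[595.5 -22.9 207. ]]
```

View pics/c_top.png

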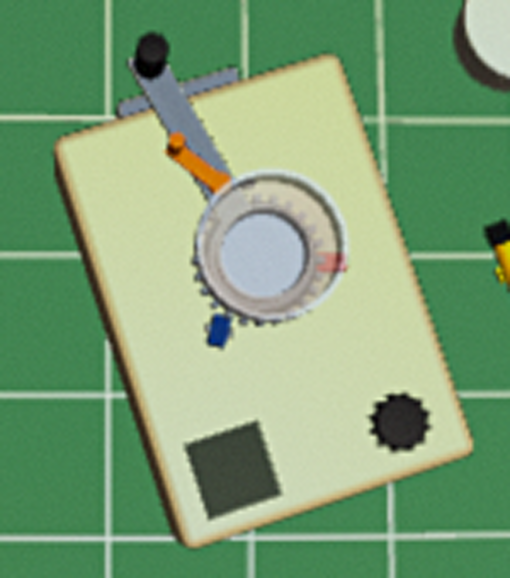

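```bash
python3 - <<'E'
from h import *
p=cv2.imread("pics/top0.png")[:,:,::-1];H=hsv(p)
for n,u in dict(deck=(330,240),deck2=(270,200),tab=(293,188),lug=(333,217),rim=(314,195),bar=(286,172)).items(): print(n,H[u[1],u[0]])
E
```

```text
deck [ 38  52 217]
deck2 [ 38  60 218]
tab [ 17 255 211]
lug [  4 118 164]
rim [ 27  32 207]
bar [105  50 144]
```

The crop shows the knob top at (279.5,153.6), tab post top (286.8,181.8), rim centre (315,212.4), lug (333,217) and stop (299.5,237) in full-picture pixels. The tab is on the counter-clockwise (left) side, so it is in the loosening position.

```bash
python3 - <<'E'
from h import *
np.set_printoptions(suppress=True,precision=3)
p=cv2.imread("pics/top0.png")[:,:,::-1];H=hsv(p);h,s,v=[H[...,i] for i in range(3)]
R=np.zeros(h.shape,bool);R[140:310,235:385]=1
m=(R&(h>20)&(h<45)&(s>25)&(s<130)&(v>170)).astype(np.uint8)
m=cv2.morphologyEx(m,cv2.MORPH_OPEN,np.ones((3,3)))
c=max(cv2.findContours(m,0,2)[0],key=cv2.contourArea);hull=cv2.convexHull(c)[:,0]
P=onz("top",hull,120)[:,:2].astype(np.float32);r=cv2.minAreaRect(P);B=cv2.boxPoints(r);print(r)
e=[B[1]-B[0],B[2]-B[1]];L=max(e,key=np.linalg.norm);L=L/np.linalg.norm(L);L*=np.sign(L[0])
th=np.arctan2(L[1],L[0]);ax=np.array(r[0])+20*L
print("machine yaw",th,"axis from deck",ax,"axis from rim",onz("top",[(315,212.4)],221))
ax=(ax+onz("top",[(315,212.4)],221)[0,:2])/2
o=lambda n,u,z:(lambda q:print(n,q,"r",np.linalg.norm(q[:2]-ax),"ang-th",np.angle(np.exp(1j*(np.arctan2(*(q[:2]-ax)[::-1])-th)))))(onz("top",[u],z)[0])
o("knob",(279.5,153.6),207);o("post",(286.8,181.8),193);o("lug",(333,217),130);o("stop",(299.5,237),136)
print("knob 2view",two((279.5,153.6),(259,163)))
for n,u,z in(("tub",(389,146),60),("popper",(393,240),15),("scoop",(222,240),10)):print(n,onz("top",[u],z))
E
```

```text
((457.2590637207031, -98.05776977539062), (274.3915100097656, 196.53787231445312), 18.024919509887695)
machine yaw 0.31459424 axis from deck [476.278 -91.869] axis from rim [[474.804 -91.53  221.   ]]
knob [598.478 -21.885 207.   ] r 141.3782298615373 ang-th 0.20187754972695315
post [542.237 -37.425 193.   ] r 85.98964370207578 ang-th 0.36847629106752616
lug [ 477.109 -142.119  130.   ] r 50.44390680991219 ang-th -1.8542836229549216
stop [432.907 -67.775 136.   ] r 48.88746841793379 ang-th 2.315615486762418
knob 2view (array([598.598, -21.892, 206.632]), np.float64(0.05378031660185111))
tub [[ 657.891 -293.101   60.   ]]
popper [[ 435.607 -306.496   15.   ]]
scoop [[436.29  106.328  10.   ]]
```

```bash
cat >> h.py <<'E'
TH=0.3146; AX=np.array([475.5,-91.7])
def pol(r,off,ang):
    """world xy at radius r, ccw tangential offset off, handle-joint angle ang"""
    a=TH+ang; return AX+r*np.array([np.cos(a),np.sin(a)])+off*np.array([-np.sin(a),np.cos(a)])
def rot(ang,sg):
    a=TH+ang; r=np.array([np.cos(a),np.sin(a),0]); t=np.array([-np.sin(a),np.cos(a),0])
    return np.c_[sg*r,-sg*t,[0,0,-1]]
def P(r,off,ang,z): return np.r_[pol(r,off,ang),z]
def ftan(ang):
    a=TH+ang; f=np.array(sensors.read_state()['force']); return f[:2]@[-np.sin(a),np.cos(a)]
def shot(n,name,box=None):
    p,d=optics.grab_frame(n); cv2.imwrite(f"pics/{name}.png",p[:,:,::-1]); return p,d
E
python3 - <<'E'
from h import *
np.set_printoptions(suppress=True,precision=2)
for sg in(1,-1):
    for a in(.6,0,-.6): print(sg,a,ctrl.solve_ik(P(140,0,a,195),rot(a,sg)))
sg=1
h=.202
s=sensors.read_state();p=np.array(s['eef_pos']);ctrl.move_l(p+[0,0,40]);ctrl.gripper_to(0)
ctrl.move_ptp(P(87,42,h,290),rot(h,sg))
print("down",ctrl.move_l(P(87,42,h,200),vel=100,threshold=5))
print("push",ctrl.move_l(P(87,2,h,200),vel=40,threshold=5.5))
s=sensors.read_state();print(s['eef_pos'],s['force'],s['t'],s['grip_width'])
d=np.array(s['eef_pos'])[:2]-pol(87,0,h);print("off",d@(pol(0,1,h)-AX))
shot("top","flip_t");p,_=shot("side","flip_s")
cv2.imwrite("pics/flip_c.png",cv2.resize(p[130:250,220:400,::-1],None,fx=4,fy=4,interpolation=2))
E
```

```text
1 0.6 [-0.12  0.24  1.64 -0.    1.27  0.54]
1 0 [-0.22  0.33  1.51 -0.    1.3   1.04]
1 -0.6 [-0.35  0.36  1.48 -0.    1.3   1.51]
-1 0.6 [-0.12  0.24  1.64 -0.    1.27 -2.61]
-1 0 [-0.22  0.33  1.51 -0.    1.3  -2.11]
-1 -0.6 [-0.35  0.36  1.48 -0.    1.3  -1.64]
down False
push False
[549.56 -47.12 199.81] [-4.05  2.44  2.32] 5.6083 0.2037615745040345
off 2.1845676911448217
```

View pics/flip_c.png

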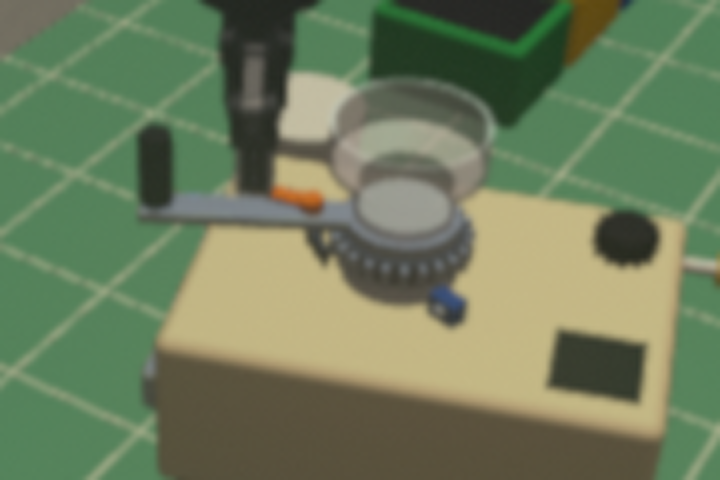

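The picture shows the finger standing over the handle next to the orange tab, at crop pixel (300,198), with the post hidden. I'll back off and check both joints.

```bash
python3 - <<'E'
from h import *
h=.202
ctrl.move_l(P(87,14,h,200),vel=60); ctrl.move_l(P(87,14,h,290),vel=150)
ctrl.gripper_to(34)
ctrl.move_ptp(P(210,90,h,300),rot(h,1))
p,_=shot("top","f2t"); print(sensors.read_state()['t'])
cv2.imwrite("pics/f2c.png",cv2.resize(p[140:250,250:360,::-1],None,fx=5,fy=5,interpolation=2))
E
```

```text
7.9167
```

View pics/f2c.png

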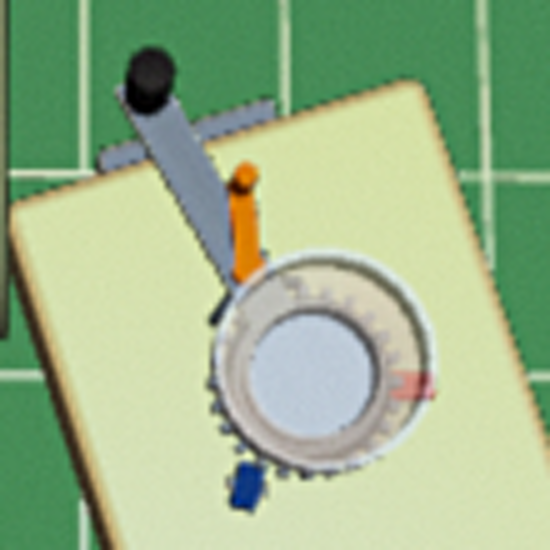

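The tab is flipped: its post is at crop (245,173), on the clockwise side. The handle hasn't moved (knob at (152,67)). Next I straddle the knob, swing back counter-clockwise, then do the first clockwise stroke; it can't reach the stop, which is at least 1.88 rad away.

```bash
cat >> h.py <<'E'
PLAY=5/140
def arc(a0,a1,vel,thr=None,z=197,log=None):
    n=max(1,int(np.ceil(abs(a1-a0)/.25)))
    for a in np.linspace(a0,a1,n+1)[1:]:
        if ctrl.move_l(P(140,0,a,z),rot(a,1),vel=vel,threshold=thr): 
            return True
        if log is not None: log.append((round(a,3),round(ftan(a),1)))
    return False
def tcpang():
    d=np.array(sensors.read_state()['eef_pos'])[:2]-AX; return np.angle(np.exp(1j*(np.arctan2(d[1],d[0])-TH)))
def lug(n="top"):
    p,_=optics.grab_frame(n); H=hsv(p); c=p.astype(int)
    m=(c[...,0]-np.maximum(c[...,1],c[...,2])>45)&((H[...,0]<9)|(H[...,0]>172)); R=np.zeros_like(m); R[185:250,280:350]=1
    b=blobs(m&R,6); out=[]
    for u,s in b:
        q=onz(n,[u],130)[0,:2]-AX; out.append((u,s[4],round(np.linalg.norm(q),1),round(np.angle(np.exp(1j*(np.arctan2(q[1],q[0])-TH))),3)))
    return out
E
python3 - <<'E'
from h import *
print(lug())
h=.2; log=[]
ctrl.gripper_to(30)
ctrl.move_ptp(P(140,0,h,290),rot(h,1))
print("down",ctrl.move_l(P(140,0,h,197),vel=120,threshold=5))
print("ccw",arc(h,.55+PLAY,90,12,log=log),tcpang(),log); log=[]
print("cw",arc(tcpang(),-.55-PLAY,90,13,log=log),tcpang(),log)
print(lug(),sensors.read_state()['t'])
p,_=shot("top","s1t"); cv2.imwrite("pics/s1c.png",cv2.resize(p[140:250,250:360,::-1],None,fx=5,fy=5,interpolation=2))
E
```

```text
[([332.2, 217.1], 28, np.float64(48.7), np.float64(-1.857))]
down False
ccw False 0.5840834515286004 [(np.float64(0.393), np.float64(-0.4)), (np.float64(0.586), np.float64(-0.3))]
cw False -0.5874062564037394 [(np.float64(0.35), np.float64(-0.6)), (np.float64(0.116), np.float64(0.5)), (np.float64(-0.118), np.float64(0.2)), (np.float64(-0.352), np.float64(0.7)), (np.float64(-0.586), np.float64(0.2))]
[] 13.175
```

View pics/s1c.png

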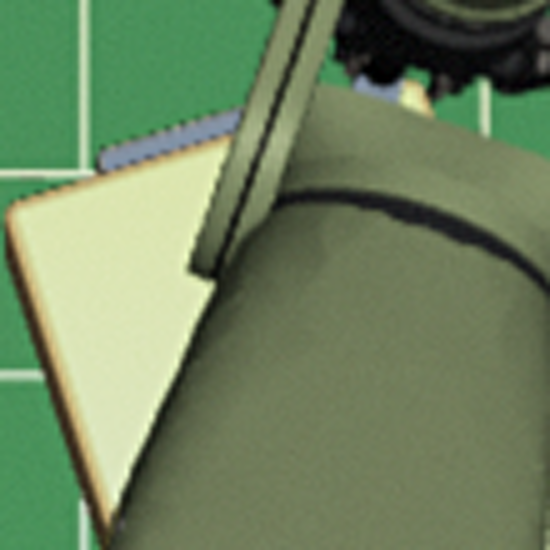

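The arm hides the hopper in the top view, so I'll use the side camera.

```bash
python3 - <<'E'
from h import *
p,_=shot("side","s1s"); cv2.imwrite("pics/s1sc.png",cv2.resize(p[120:260,230:400,::-1],None,fx=4.2,fy=4.2,interpolation=2))
s=sensors.read_state();print(s['force'],s['grip_width'],s['eef_pos'])
E
```

```text
[ 0.01039403  0.2422259  -0.26218043] 30.11763533262908 [ 610.49044638 -129.29495858  197.11967634]
```

View pics/s1sc.png

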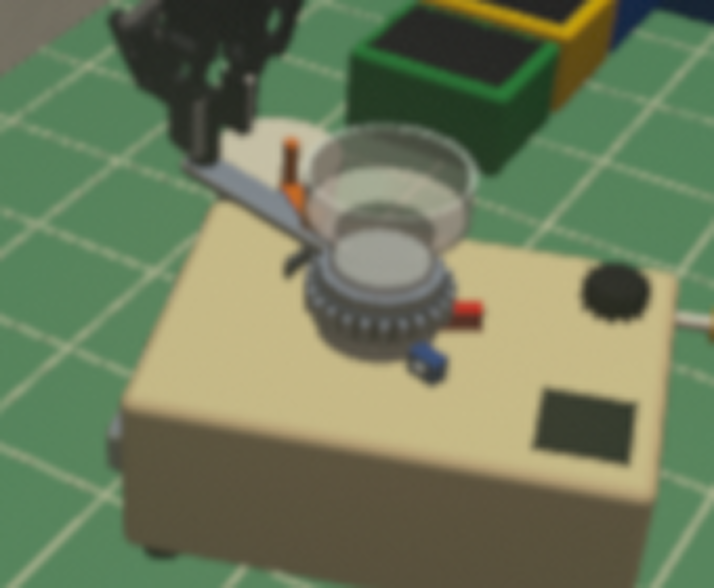

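The side view shows the lug end at crop (475,314), turned most of the way, with the stop at (428,362) and the tab still on the tightening side. I'll compute what's left.

```bash
cat >> h.py <<'E'
def sidelug():
    p,_=optics.grab_frame("side"); c=p.astype(int); H=hsv(p)
    m=(c[...,0]-np.maximum(c[...,1],c[...,2])>45)&((H[...,0]<7)|(H[...,0]>172)); R=np.zeros_like(m); R[175:225,290:360]=1
    b=blobs(m&R,5)
    if not b: return None
    u=max(b,key=lambda x:x[1][4]); q=onz("side",[u[0]],129)[0,:2]-AX
    return u[0],u[1][4],np.linalg.norm(q),np.angle(np.exp(1j*(np.arctan2(q[1],q[0])-TH)))%(2*np.pi)
E
python3 - <<'E'
from h import *
print(sidelug())
q=onz("side",[(230+428/4.2,120+360/4.2)],130)[0,:2]-AX; print(np.linalg.norm(q),np.angle(np.exp(1j*(np.arctan2(q[1],q[0])-TH))))
print("ccw",arc(tcpang(),.555+PLAY,90,12),tcpang(),sidelug(),sensors.read_state()['t'])
E
```

```text
([340.8, 193.4], 24, np.float64(46.27984515474325), np.float64(3.4475731188969014))
49.277739965562546 2.2729546959336457
ccw False 0.5886775079904624 ([340.6, 192.4], 23, np.float64(46.571687160024865), np.float64(3.529442521107984)) 15.9583
```

```bash
python3 - <<'E'
from h import *
arc(tcpang(),-.1,80,13); a=tcpang()
print(a,ftan(a),sidelug())
r=arc(a,-.56-PLAY,20,10); a=tcpang()
print("hit",r,a,ftan(a),sidelug(),sensors.read_state()['t'])
E
```

```text
-0.10079651030964293 1.104224077054269 ([337.7, 200.0], 32, np.float64(42.86608913374792), np.float64(2.8466213425138736))
hit True -0.37076915891652434 9.602888818426708 ([335.2, 201.8], 31, np.float64(41.927650299921474), np.float64(2.631009121254846)) 20.4333
```

```bash
python3 - <<'E'
from h import *
a=tcpang(); c=a; L=[]
for i in range(40):
    f=ftan(a)
    if f>=13.2: break
    c-=(.25 if f<12 else .12)/140
    ctrl.move_l(P(140,0,c,197),rot(a,1),vel=5); ctrl.hold(.1)
    L.append((round((a-c)*140,2),round(ftan(a),2)))
print(L)
for _ in range(4): ctrl.hold(.15); print(round(ftan(a),2),end=' ')
s=sensors.read_state();print(s['force'],tcpang(),s['t'],sidelug())
p,_=shot("side","snug"); cv2.imwrite("pics/snugc.png",cv2.resize(p[120:260,230:400,::-1],None,fx=4.2,fy=4.2,interpolation=2))
E
```

```text
[(np.float64(0.25), np.float64(7.26)), (np.float64(0.5), np.float64(8.23)), (np.float64(0.75), np.float64(9.51)), (np.float64(1.0), np.float64(9.28)), (np.float64(1.25), np.float64(9.33)), (np.float64(1.5), np.float64(10.48)), (np.float64(1.75), np.float64(10.52)), (np.float64(2.0), np.float64(10.8)), (np.float64(2.25), np.float64(12.7)), (np.float64(2.37), np.float64(12.28)), (np.float64(2.49), np.float64(11.91)), (np.float64(2.74), np.float64(12.71)), (np.float64(2.86), np.float64(12.38)), (np.float64(2.98), np.float64(12.95)), (np.float64(3.1), np.float64(13.12)), (np.float64(3.22), np.float64(12.65)), (np.float64(3.34), np.float64(13.65))]
13.2 13.11 13.25 13.48 [ 1.36773692 13.42536157  1.5377931 ] -0.3592505902161703 27.4417 ([335.2, 201.8], 31, np.float64(41.927650299921474), np.float64(2.631009121254846))
```

View pics/snugc.png

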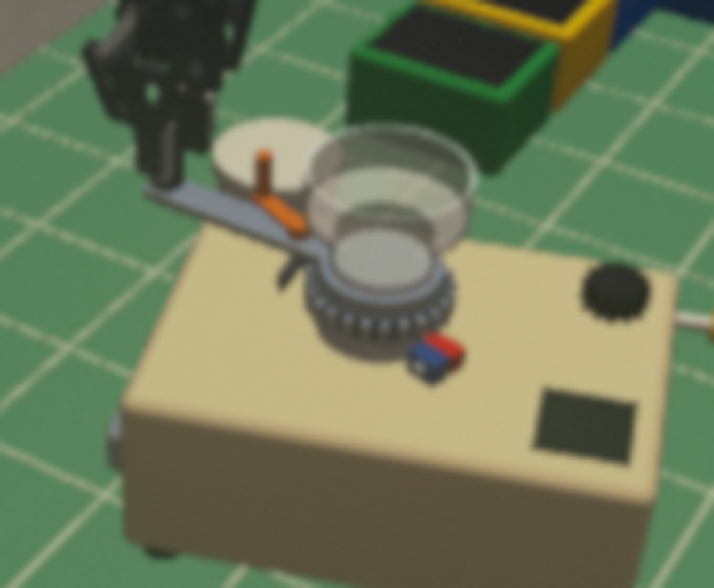

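The lug (crop (445,345)) is against the blue stop, with a steady 13.2 to 13.5 N held at the knob and the tab still tightening. Now I release and retract.

```bash
python3 - <<'E'
from h import *
a=tcpang(); b=a+PLAY
ctrl.move_l(P(140,0,b,197),rot(a,1),vel=10); ctrl.hold(.2); print(sensors.read_state()['force'])
ctrl.move_l(P(140,0,b,300),vel=80)
ctrl.move_ptp(P(230,110,.3,330),rot(.3,1)); ctrl.hold(.5)
print(sensors.read_state()['force'],sensors.read_state()['t'],lug(),sidelug())
p,_=shot("top","end"); cv2.imwrite("pics/endc.png",cv2.resize(p[135:295,200:420,::-1],None,fx=3.5,fy=3.5,interpolation=2))
E
```

```text
[-1.88862787  3.34368806  1.28013179]
[-0.07599722 -0.26857214  0.11983658] 31.7083 [([305.7, 238.3], 55, np.float64(46.0), np.float64(2.609))] ([335.3, 201.6], 30, np.float64(41.64261790847087), np.float64(2.6485589543545047))
```

View pics/endc.png

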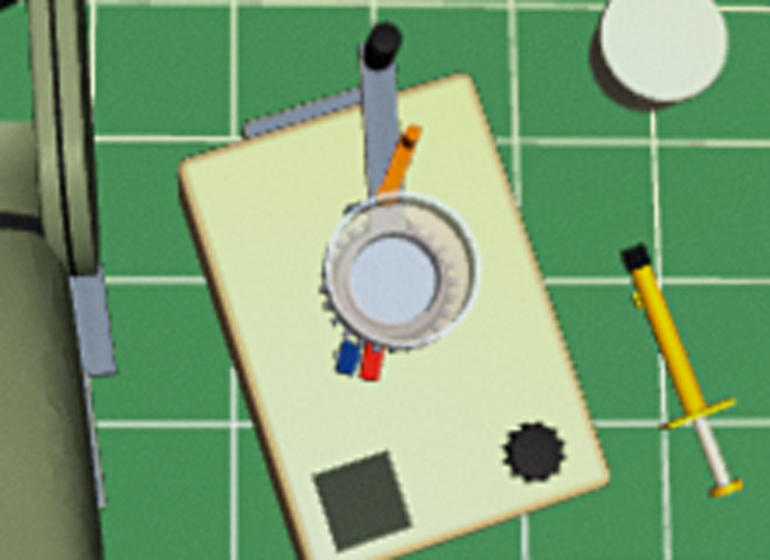

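The end picture shows the lug (crop (372,362)) right beside the blue block (348,357) and the tab post on the clockwise side. The arm is clear, and the tub and popper haven't moved.

```bash
python3 -c "
from plant import ctrl
print(ctrl.finish_job())"
```

```text
the job is handed in; nothing more can be done
None
```

I flipped the tab to the tightening side, turned the hopper's lug against the stop screw and pressed it snug with about 13.3 N at the knob, then let go and handed the job in at about 32 s; the hand-in gave no verdict.

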